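Flip the circuit board in its swivel holder

TASK

The circuit board clamped in the swivelling holder has its parts side up: flip it over, pushing gently with the fingertips on the bare strips along its two long edges, until it lies level with the solder side up. Do not grip the board, do not push on the parts soldered to it, do not lift or shove the holder, and leave the spool, the bottle, the multimeter and the screwdriver where they are. Finish with the hand clear.

Things in the scene. Friction and masses are not known exactly. Their poses are not given: they have to be found in the camera images.
- holder: the board holder, loose on the bench, 1.3-2.1 kg: a rail along its y (270 mm long) with a cross foot (170 mm along its x) at each end and two blue uprights at y = +-102 to 116 mm, 137 mm high. Origin under its centre, z up, x across the rail, away from the robot within 0.6 rad. The swivel axis runs along its y through x = 0, 115 mm above the bench
- pivot (a joint): turn of the board about the holder's +y: 0 = level, parts side up; grows as the far strip (holder's +x side at 0) goes down and the near one comes up; +3.14 or -3.14 = level, solder side up, both are good. Turns past upright both ways (stops at +-4.2); even friction (0.09 N m, about 2 N at a strip), stays where it is left, no spring, no click
- board: green circuit board and its two black jaws: 120 mm across (its x), 164 mm along the swivel axis (its y), 3 mm thick. Origin mid board on the swivel axis; z out of the parts side, x to the strip that starts on the far side. Parts only within x = +-26 mm; beyond, to the edges at +-60 mm, bare on both faces. Jaws: |y| over 75 mm, |x| under 25 mm, 7 mm off each face
- parts: the components on the parts side of the board (transformer, capacitors, heatsink, sockets), up to 26 mm tall, not to be pushed on. Same origin and axes as the board. The solder side has no parts, only flat joints
- strip_far (a point): middle of the bare strip that lies on the holder's +x side at the start, in mid thickness, at x = +48 mm in the board's frame
- strip_near (a point): middle of the other bare strip, on the holder's -x side at the start, at x = -48 mm in the board's frame. Board edges grip a finger (friction about 1): once raised, an edge goes over easily when pushed along its arc about the swivel axis, but jams if pushed towards the axis
- spool: bystander: grey solder-wire spool standing on end, 60 mm across, 48 mm high, beyond the holder's +y end. Origin under its centre
- flux: bystander: small amber flux bottle with black cap, 38 mm across, 72 mm high, beyond the holder's -y end. Origin under its centre
- meter: bystander: orange multimeter lying flat, 80 x 150 x 38 mm, on the holder's far side. Origin under its centre
- driver: bystander: screwdriver, 170 mm long, lying between the holder and the robot. Origin under its middle

How it is judged:
By the outcome, as a careful person would: the job done as asked, in the order asked, and still so for the second after the job is handed in, with the robot touching nothing.
It also fails if it takes over 48 s, if anything falls off the work surface, if the arm or the gripper's body presses on something with over 40 N, if the wrist force passes 120 N, or if a joint passes its speed limit or range.

ROBOT

A 6-joint arm with a two-finger parallel gripper is mounted at the origin on the work surface. World frame = base frame: x ahead of the robot, y to its left, z up, the work surface at z = 0. Lengths are in mm, angles in rad, forces in N, time in s.
With the tool pointing down it reaches from about 275 to 1000 mm from the base axis. Payload 8.4 kg.
Tool frame: the origin (TCP) lies at the very end of the fingers, on their centre line; the grasp point (between the pads) lies 19 mm behind it; z points along the fingers, y is the direction in which the jaws open and shut (so a half turn about z gives the same grasp; the last joint's range is limited). The gripper opens to 85 mm and grips with 20 to 120 N. Pads are 22 mm wide; open, the fingers measure 114 mm over their backs; the gripper's body (76 mm by 85 mm) begins 54 mm behind the grasp point. The pads swing forward as they close: fully open they stand 13 mm farther back than shut.
Start: joints at [-1.299, 0.353, 1.633, -0, 1.155, -0.002], TCP at [168.993, -601.722, 231.281] pointing down, gripper open.
Joint ranges: [-2.63, 2.63], [-0.92, 2.1], [0.06, 2.66], [-1.3, 4.44], [0, 2.69], [-3.02, 3.02]. Speed limits (rad/s): [2.22, 2.22, 2.79, 3.14, 3.14, 3.14].

INTERFACE

Orientations are given as [roll, pitch, yaw] about the fixed x, y, z axes, in that order (R = Rz(yaw) Ry(pitch) Rx(roll)).
In Python, from rig import r gives the robot as it stands.
- The arm moves only by the tool jog_arm, never from a script. Its argument "increments" is text: rows parted by semicolons, each of 7 numbers parted by spaces: the shift along the tool's x, y, z in cm, then the turn, a rotation vector about the tool's x, y, z in rad, then the opening, from -1 (shut) to 1 (fully open). A call has exactly 8 rows; each row shifts and turns the commanded pose from where the row before left it, along the tool's axes as they then stand; what a row does not reach is not made up. A row lasts 1/10 s, in which the tool goes at most 50 mm and 8.59 degrees, less where a joint would pass 70% of its speed; a pose out of reach is approached as far as the arm can. A call with a gripper value outside its range is refused whole. The fingers move at their own pace and stop on an object; "squeeze" is the grip in N (left out, the last holds). Time passes only in rows, so rows that do not move let the fingers close, or fill a call up. It gives the time, the measured TCP pose, the force and the opening at its end, in the units of the state.
- r.sense(): the state, without advancing time (a new reading comes with each control period).
- r.grab_frame(name): name is "scene" or "top"; returns the picture (400x640x3 uint8, red, green, blue); there is no depth.
- r.camera_info(name): a dict with "K" (3x3 intrinsics, pixels), "dist_coeffs" ([k1, k2, p1, p2, k3] as OpenCV has them; the pictures are not rectified), "rvec" (rotation vector, rad) and "tvec" (3), from world to camera coordinates, as OpenCV has them. Camera axes: x right, y down, z forward; pixel columns grow to the right and rows downward; lengths in mm; the calibration is good to about 2 mm. A picture is of the moment at which its call begins. camera_info takes no time and is no camera call.
- r.sign_off(): hands the job in, once; it reports no verdict.
The state is a dict: "clock": time; "qpos": joint angles; "qvel": joint speeds; "joint_efforts": joint torques, N m; "eef_pos": TCP position; "tcp_rot": TCP orientation; "contact_force": force on the tool from outside, world axes, zero at the start; "wrist_torque": the same for the moment, N m; "opening": opening from 0.0 (shut) to 1.0 (fully open).
Only numpy, scipy, OpenCV 4.12 (cv2) and the standard library are available. Lean on these libraries where they do the work, as an engineer would, in place of code of your own. Each camera call takes 0.05 s, during which the arm holds its last target.

## Working session

There is one attempt and no reset: what is moved stays moved. The work goes in short steps, Python scripts to look and compute and a tool call to move; the robot and the scene stay as the last step left them, time stands still between calls to the robot, and variables do not carry over. Pictures are saved under pics/ and viewed, and the job is handed in when it is done.

Besides the shell and the picture viewer there is one more tool, called after "Request:" as a command line: name --argument value ..., lists and objects as JSON in quotes. jog_arm: Moves the arm, as the interface text tells. Its arguments: {"type":"object","properties":{"increments":{"type":"string"},"squeeze":{"type":"number"}},"required":["increments"]}

```bash
ls; mkdir -p pics
python3 - <<'E'
from rig import r
import cv2
print(r.sense())
for n in ("scene","top"):
    im=r.grab_frame(n); cv2.imwrite(f"pics/{n}0.png",im[:,:,::-1]); print(n,r.camera_info(n))
E
```

```text
pics
{'clock': 0.0, 'qpos': array([-1.29937184e+00,  3.53686139e-01,  1.63414871e+00,  2.35071172e-05,
        1.15517292e+00, -2.41810762e-03]), 'qvel': array([ 0.00047992,  0.00158492, -0.00067423, -0.0019179 ,  0.00062071,
       -0.00125335]), 'joint_efforts': array([-3.35233191e-03, -6.05260491e+01, -3.42069089e+01, -1.61096809e-04,
        9.40304948e-03, -3.57239196e-05]), 'eef_pos': array([ 168.88857463, -601.25234783,  230.5317071 ]), 'tcp_rot': array([-3.14017760e+00, -2.49142092e-05,  2.73833073e-01]), 'contact_force': array([ 0.4708444 ,  0.89612158, -0.10230666]), 'wrist_torque': array([-0.01504372, -0.03982489, -0.05371712]), 'opening': 1.0011360627183816}
scene {'K': array([[457.02402615,   0.        , 314.85598495],
       [  0.        , 457.02402615, 197.46067332],
       [  0.        ,   0.        ,   1.        ]]), 'dist_coeffs': array([0.00163597, 0.        , 0.        , 0.        , 0.        ]), 'rvec': array([ 2.34583857,  0.62620953, -0.23952806]), 'tvec': array([-565.96407239, -121.27890152, 1248.21342265])}
top {'K': array([[421.23143244,   0.        , 325.40045791],
       [  0.        , 421.23143244, 200.33136517],
       [  0.        ,   0.        ,   1.        ]]), 'dist_coeffs': array([0.02581866, 0.        , 0.        , 0.        , 0.        ]), 'rvec': array([ 2.12699125, -2.18384784,  0.16104184]), 'tvec': array([ 70.45007739, 617.60370641, 869.69778428])}
```

View pics/scene0.png

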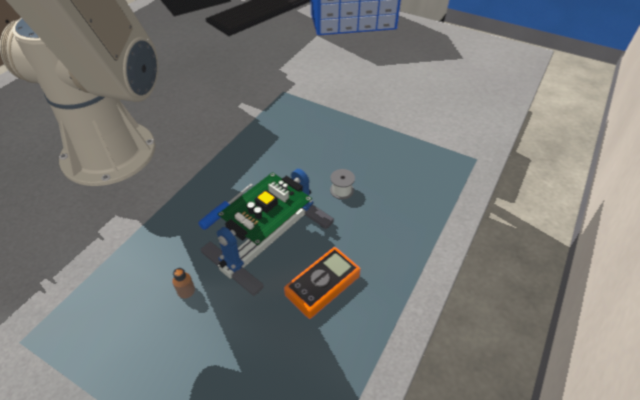

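View pics/top0.png

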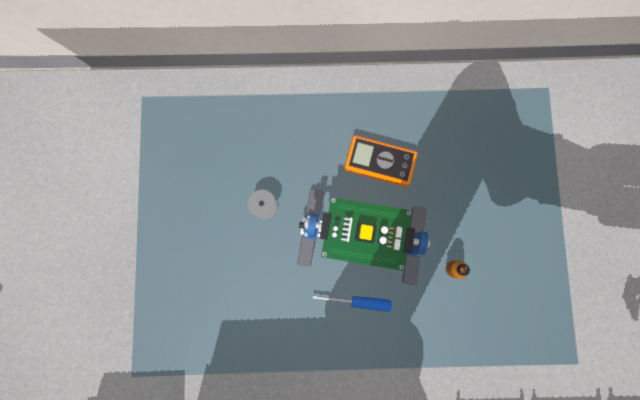

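Run:
```python
import cv2
im=cv2.imread("pics/top0.png")[120:320,230:490]; cv2.imwrite("pics/topz.png",cv2.resize(im,None,fx=3,fy=3,interpolation=cv2.INTER_CUBIC))
im=cv2.imread("pics/scene0.png")[150:320,160:370]; cv2.imwrite("pics/scz.png",cv2.resize(im,None,fx=3.5,fy=3.5,interpolation=cv2.INTER_CUBIC))
```

```text
(no output)
```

View pics/topz.png

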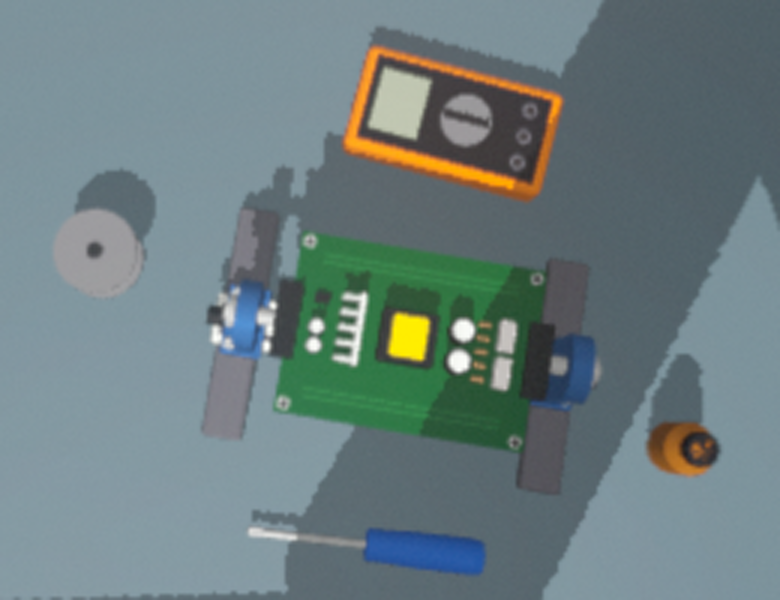

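View pics/scz.png

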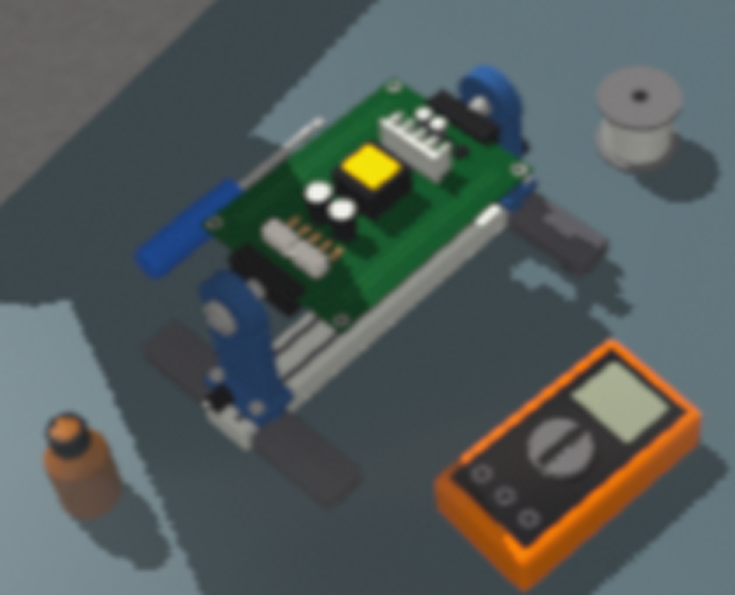

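```bash
cat > h.py <<'E'
import numpy as np,cv2
from rig import r
from scipy.optimize import least_squares
from scipy.spatial.transform import Rotation as R
def proj(n,P):
    c=r.camera_info(n); return cv2.projectPoints(np.asarray(P,float).reshape(-1,3),c['rvec'],c['tvec'],c['K'],c['dist_coeffs'])[0].reshape(-1,2)
def unproj(n,uv,z):
    c=r.camera_info(n); u=cv2.undistortPoints(np.asarray(uv,float).reshape(-1,1,2),c['K'],c['dist_coeffs']).reshape(-1,2)
    Rm=cv2.Rodrigues(c['rvec'])[0]; o=-Rm.T@c['tvec']; d=np.c_[u,np.ones(len(u))]@Rm
    return o+d*((z-o[2])/d[:,2])[:,None]
def board(p,pts):
    x,y,yaw,piv=p; Rh=R.from_euler('z',yaw).as_matrix(); Rb=R.from_euler('y',piv).as_matrix()
    return np.array([x,y,0])+(np.array([0,0,115])+np.asarray(pts,float)@Rb.T)@Rh.T
E
python3 - <<'E'
from h import *
tz=np.array([[300,232],[549,268],[525,452],[275,412]]); tz=(tz+.5)/3-.5+[230,120]
sz=np.array([[530,165],[340,325],[203,222],[393,80]]); sz=(sz+.5)/3.5-.5+[160,150]
C=np.array([[60,82,0],[60,-82,0],[-60,-82,0],[-60,82,0]])
for use in ('t','s','ts'):
    def f(p):
        B=board(p,C);e=[]
        if 't' in use:e.append(proj('top',B)-tz)
        if 's' in use:e.append(proj('scene',B)-sz)
        return np.concatenate(e).ravel()
    s=least_squares(f,[550,-100,-.1,0]); print(use,s.x,np.abs(s.fun).max())
p=s.x
print(board(p,[[48,0,0],[-48,0,0]]))
U=lambda l:(np.array(l)+.5)/3-.5+[230,120]
print('feet mid', unproj('top',U([[260,210],[203,435],[568,258],[540,492]]),10))
print('spool top',unproj('top',U([[97,250]]),48)); print('flux',unproj('top',U([[699,450]]),72))
print('meter',unproj('top',U([[375,47],[562,97],[540,195],[345,150]]),38))
print('driver',unproj('top',U([[250,533],[484,555],[425,550]]),12))
E
```

```text
t [ 5.41880414e+02 -2.51052947e+01 -1.74760895e-01 -5.19625697e-02] 0.6536531724548809
s [ 5.41411156e+02 -1.87060142e+01 -1.99239839e-01 -4.20641739e-02] 0.6027701201904563
ts [ 5.42094410e+02 -2.26415063e+01 -1.84533246e-01 -3.72519595e-02] 2.33519094397991
[[589.24673    -31.44280674 116.78768052]
 [494.94208941 -13.8402059  113.21231948]]
feet mid [[ 648.42930782   73.43249756   10.        ]
 [ 482.9191689   119.07481645   10.        ]
 [ 606.2482493  -155.60064853   10.        ]
 [ 435.45256034 -125.16732294   10.        ]]
spool top [[616.1634496  190.30318482  48.        ]]
flux [[ 464.72130429 -222.41259945   72.        ]]
meter [[ 763.92828381  -14.88613652   38.        ]
 [ 722.48608666 -151.3484359    38.        ]
 [ 649.68377191 -131.19922114   38.        ]
 [ 686.74931216    9.91012005   38.        ]]
driver [[412.2147329   86.29449892  12.        ]
 [392.16615787 -81.88189091  12.        ]
 [396.795968   -39.51897456  12.        ]]
```

```bash
cat >> h.py <<'E'
H=[542.,-22.6,-0.185]
def pose(xh,yh,z,phi):
    Rz=R.from_euler('z',H[2]); p=np.array([H[0],H[1],0])+Rz.apply([xh,yh,z])
    return p,Rz*R.from_euler('y',phi)*R.from_euler('x',np.pi)
def here():
    s=r.sense(); return s['eef_pos'],R.from_euler('xyz',s['tcp_rot'])
def inH(p): return R.from_euler('z',-H[2]).apply(np.array(p)-[H[0],H[1],0])
def plan(tg,grip=-1,start=None):
    p,q=start or here(); p=np.array(p,float); out=[]
    for xh,yh,z,phi,n in tg:
        p1,q1=pose(xh,yh,z,phi)
        for k in range(n):
            f=1/(n-k); d=np.round(q.inv().apply((p1-p)*f)/10,2); w=np.round((q.inv()*q1).as_rotvec()*f,3)
            out.append((d,w)); p=p+q.apply(d*10); q=q*R.from_rotvec(w)
    for i in range(0,len(out),8):
        print('; '.join(' '.join('%g'%(v+0) for v in (*d,*w,grip)) for d,w in out[i:i+8]))
    return p,q
E
python3 - <<'E'
from h import *
print(inH(here()[0])); plan([(55,0,200,0.0,18),(55,0,165,0.4,6)])
E
```

```text
[-260.30982936 -637.4571536   230.6162617 ]
3.14 -2.4 0.17 0 0 0.025 -1; 3.08 -2.48 0.17 0 0 0.026 -1; 3.01 -2.56 0.17 0 0 0.025 -1; 2.95 -2.63 0.17 0 0 0.026 -1; 2.88 -2.71 0.17 0 0 0.025 -1; 2.81 -2.78 0.17 0 0 0.026 -1; 2.74 -2.85 0.17 0 0 0.025 -1; 2.66 -2.92 0.18 0 0 0.026 -1
2.59 -2.98 0.17 0 0 0.025 -1; 2.51 -3.05 0.18 0 0 0.026 -1; 2.43 -3.11 0.17 0 0 0.025 -1; 2.35 -3.17 0.18 0 0 0.026 -1; 2.27 -3.23 0.17 0 0 0.025 -1; 2.19 -3.29 0.18 0 0 0.026 -1; 2.1 -3.34 0.17 0 0 0.025 -1; 2.02 -3.4 0.18 0 0 0.026 -1
1.93 -3.45 0.17 -0.001 0 0.025 -1; 1.85 -3.49 0.18 0 0.001 0.026 -1; 0 0 0.58 0 -0.067 0 -1; 0.04 0 0.58 0 -0.067 0 -1; 0.08 0 0.58 0 -0.067 0 -1; 0.11 0 0.57 0 -0.066 0 -1; 0.15 0 0.56 0 -0.067 0 -1; 0.19 0 0.56 0 -0.066 0 -1
```

Request:
jog_arm --increments "3.14 -2.4 0 0 0 0.025 -1; 3.08 -2.48 0 0 0 0.026 -1; 3.01 -2.56 0.1 0 0 0.025 -1; 2.95 -2.63 0.17 0 0 0.026 -1; 2.88 -2.71 0.17 0 0 0.025 -1; 2.81 -2.78 0.17 0 0 0.026 -1; 2.74 -2.85 0.17 0 0 0.025 -1; 2.66 -2.92 0.18 0 0 0.026 -1" --squeeze 20

```text
clock: 0.9
eef_pos: [359.4, -347.4, 221.5]
tcp_rot: [-3.141, 0.0, 0.069]
contact_force: [0.1, -0.2, 0.1]
opening: 0.002
```

Request:
jog_arm --increments "2.59 -2.98 0.17 0 0 0.025 -1; 2.51 -3.05 0.18 0 0 0.026 -1; 2.43 -3.11 0.17 0 0 0.025 -1; 2.35 -3.17 0.18 0 0 0.026 -1; 2.27 -3.23 0.17 0 0 0.025 -1; 2.19 -3.29 0.18 0 0 0.026 -1; 2.1 -3.34 0.17 0 0 0.025 -1; 2.02 -3.4 0.18 0 0 0.026 -1"

```text
clock: 1.7
eef_pos: [549.3, -94.8, 207.4]
tcp_rot: [3.142, 0.0, -0.135]
contact_force: [0.5, -0.5, -0.7]
opening: 0.001
```

Request:
jog_arm --increments "1.93 -3.45 0.17 0 0 0.025 -1; 1.85 -3.49 0.18 0 0 0.026 -1; 0 0 0.5 0 -0.067 0 -1; 0.04 0 0.5 0 -0.067 0 -1; 0.08 0 0.5 0 -0.067 0 -1; 0.11 0 0.5 0 -0.066 0 -1; 0.15 0 0.5 0 -0.067 0 -1; 0 0 0 0 -0.066 0 -1"

```text
clock: 2.5
eef_pos: [596.1, -33.2, 177.8]
tcp_rot: [3.141, 0.404, -0.185]
contact_force: [-0.1, -0.5, 0.3]
opening: 0.0
```

Run:
```python
from h import *
print(inH(here()[0]),r.sense()['tcp_rot'],r.sense()['contact_force'],r.sense()['opening'])
for n in ("scene","top"):
    im=r.grab_frame(n)[:,:,::-1]
    im=im[120:320,230:490] if n=='top' else im[120:320,150:370]
    cv2.imwrite(f"pics/{n}1.png",cv2.resize(im,None,fx=3,fy=3,interpolation=cv2.INTER_CUBIC))
```

```text
[ 55.17653884  -0.47643571 177.78400737] [ 3.14146544  0.40419825 -0.18516405] [-0.08890634 -0.47850937  0.25189912] 0.00046377556087969825
```

View pics/scene1.png

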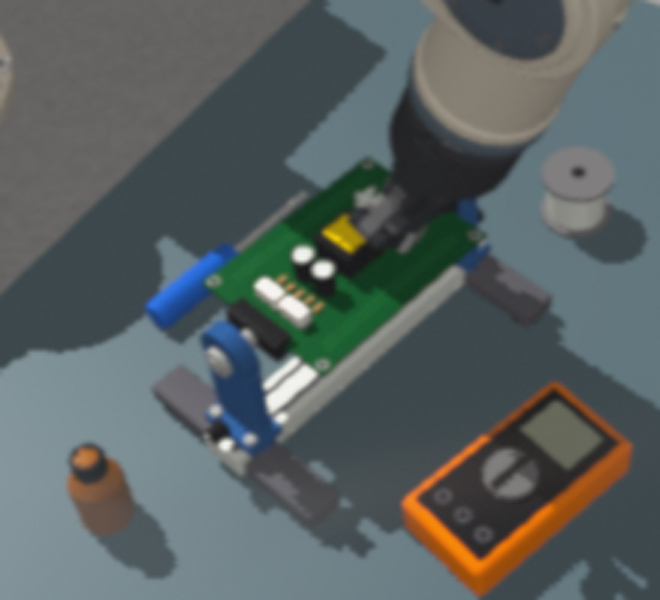

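View pics/top1.png

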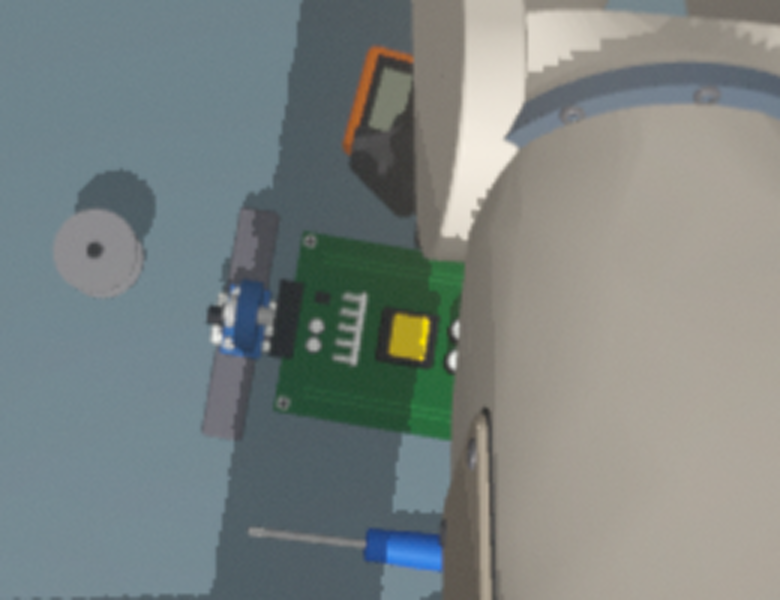

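```bash
cat >> h.py <<'E'
def down(th,phi,rr=50,off=1.5,n=2):
    h=off+11*abs(np.sin(phi-th)); return (rr*np.cos(th)+h*np.sin(th),0,115-rr*np.sin(th)+h*np.cos(th),phi,n)
E
python3 - <<'E'
from h import *
plan([(50,0,130,0.4,4),down(0,.4,n=4)]+[down(t,f,n=2) for t,f in [(.1,.4),(.2,.42),(.3,.45),(.4,.5),(.5,.52),(.6,.54),(.7,.56),(.8,.6)]])
E
```

```text
0.33 -0.01 1.14 0 0.001 0 -1; 0.32 -0.02 1.14 0 0.001 0 -1; 0.32 -0.01 1.14 0 0.001 0 -1; 0.32 -0.02 1.14 0 0 0 -1; 0.09 0 0.21 0 0 0 -1; 0.09 0 0.21 0 0 0 -1; 0.09 0 0.21 0 0 0 -1; 0.09 0 0.22 0 0 0 -1
0.13 0 0.27 0 0 0 -1; 0.13 0 0.28 0 0 0 -1; 0.09 0 0.28 0 -0.01 0 -1; 0.1 0 0.27 0 -0.01 0 -1; 0.07 0 0.28 0 -0.015 0 -1; 0.07 0 0.28 0 -0.015 0 -1; 0.04 0 0.28 0 -0.025 0 -1; 0.05 0 0.27 0 -0.025 0 -1
0.02 0 0.29 0 -0.01 0 -1; 0.03 0 0.3 0 -0.01 0 -1; 0 0 0.23 0 -0.01 0 -1; 0.01 0 0.22 0 -0.01 0 -1; -0.01 0 0.21 0 -0.01 0 -1; -0.01 0 0.21 0 -0.01 0 -1; -0.02 0 0.21 0 -0.02 0 -1; -0.02 0 0.22 0 -0.02 0 -1
```

Request:
jog_arm --increments "0.33 -0.01 1.14 0 0 0 -1; 0.32 -0.02 1.14 0 0 0 -1; 0.32 -0.01 1.14 0 0 0 -1; 0.32 -0.02 1.14 0 0 0 -1; 0.09 0 0.21 0 0 0 -1; 0.09 0 0.21 0 0 0 -1; 0.09 0 0.21 0 0 0 -1; 0.09 0 0.22 0 0 0 -1"

```text
clock: 3.4
eef_pos: [591.3, -31.6, 122.7]
tcp_rot: [-3.141, 0.399, -0.185]
contact_force: [1.0, -0.9, 0.6]
opening: -0.0
```

Request:
jog_arm --increments "0.13 0 0.27 0 0 0 -1; 0.13 0 0.28 0 0 0 -1; 0.09 0 0.28 0 -0.01 0 -1; 0.1 0 0.27 0 -0.01 0 -1; 0.07 0 0.28 0 -0.015 0 -1; 0.07 0 0.28 0 -0.015 0 -1; 0.04 0 0.28 0 -0.025 0 -1; 0.05 0 0.27 0 -0.025 0 -1"

```text
clock: 4.2
eef_pos: [588.2, -31.1, 99.4]
tcp_rot: [-3.142, 0.502, -0.185]
contact_force: [1.7, -0.7, 1.1]
opening: -0.002
```

Run:
```python
from h import *
print(inH(here()[0]),r.sense()['tcp_rot'],r.sense()['contact_force'],down(.4,.5))
for n in ("scene",):
    im=r.grab_frame(n)[:,:,::-1]
    im=im[120:320,150:370]
    cv2.imwrite(f"pics/{n}2.png",cv2.resize(im,None,fx=3,fy=3,interpolation=cv2.INTER_CUBIC))
```

```text
[46.98109566  0.18605231 99.4041157 ] [-3.14151835  0.50185052 -0.18519466] [ 1.74990872 -0.71963414  1.08063792] (np.float64(47.06482381340101), 0, np.float64(97.92215370125754), 0.5, 2)
```

View pics/scene2.png

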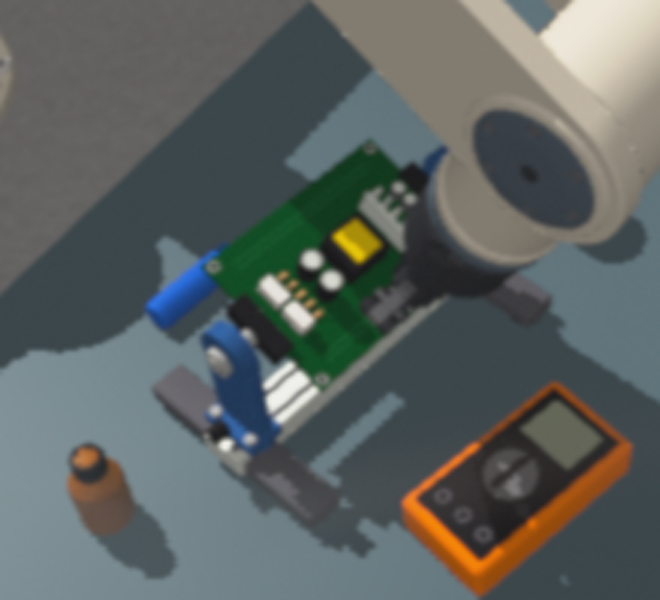

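Request:
jog_arm --increments "0.02 0 0.29 0 -0.01 0 -1; 0.03 0 0.3 0 -0.01 0 -1; 0 0 0.23 0 -0.01 0 -1; 0.01 0 0.22 0 -0.01 0 -1; -0.01 0 0.21 0 -0.01 0 -1; -0.01 0 0.21 0 -0.01 0 -1; -0.02 0 0.21 0 -0.02 0 -1; -0.02 0 0.22 0 -0.02 0 -1"

```text
clock: 5.05
eef_pos: [578.6, -29.3, 83.4]
tcp_rot: [-3.142, 0.602, -0.185]
contact_force: [2.1, 0.4, 0.9]
opening: 0.004
```

Run:
```python
from h import *
print(inH(here()[0]),r.sense()['tcp_rot'],r.sense()['contact_force'],down(.8,.6))
# retreat: back along tool axis, up, over to the near side
plan([(105,0,150,.6,4),(80,0,270,.3,4),(-20,0,270,-.1,4),(-100,0,250,-.4,4)])
```

```text
[37.18762738  0.18232497 83.40154968] [-3.14156806  0.60159477 -0.18519074] [2.10287114 0.37488121 0.91244376] (np.float64(37.47905280343602), 0, np.float64(81.69981233181535), 0.6, 2)
0.46 0 -2.33 0 0 0 -1; 0.45 0.01 -2.33 0 0.001 0 -1; 0.46 0 -2.33 0 0 0 -1; 0.46 0.01 -2.34 0 0.001 0 -1; -2.21 0 -2.12 0 0.075 0 -1; -2.04 0 -2.28 0 0.075 0 -1; -1.87 0 -2.43 0 0.075 0 -1; -1.68 0 -2.57 0 0.075 0 -1
-2.39 0 0.74 0 0.1 0 -1; -2.45 0 0.5 0 0.1 0 -1; -2.49 0 0.25 0 0.1 0 -1; -2.5 0 -0.01 0 0.1 0 -1; -2.04 0 0.3 0 0.075 0 -1; -2.06 0 0.14 0 0.075 0 -1; -2.06 0 -0.01 0 0.075 0 -1; -2.05 0 -0.16 0 0.075 0 -1
```

Request:
jog_arm --increments "0.46 0 -2.33 0 0 0 -1; 0.45 0 -2.33 0 0 0 -1; 0.46 0 -2.33 0 0 0 -1; 0.46 0 -2.34 0 0 0 -1; -2.21 0 -2.12 0 0.075 0 -1; -2.04 0 -2.28 0 0.075 0 -1; -1.87 0 -2.43 0 0.075 0 -1; -1.68 0 -2.57 0 0.075 0 -1"

```text
clock: 5.85
eef_pos: [619.9, -37.1, 270.6]
tcp_rot: [3.141, 0.3, -0.185]
contact_force: [1.1, -0.8, 0.0]
opening: -0.003
```

Request:
jog_arm --increments "-2.39 0 0.74 0 0.1 0 -1; -2.45 0 0.5 0 0.1 0 -1; -2.49 0 0.25 0 0.1 0 -1; -2.5 0 0 0 0.1 0 -1; -2.04 0 0.3 0 0.075 0 -1; -2.06 0 0.14 0 0.075 0 -1; -2.06 0 0 0 0.075 0 -1; -2.05 0 -0.16 0 0.075 0 -1"

```text
clock: 6.65
eef_pos: [442.3, -4.0, 249.3]
tcp_rot: [3.142, -0.401, -0.185]
contact_force: [-1.1, 0.1, 0.0]
opening: 0.001
```

Run:
```python
from h import *
print(inH(here()[0]),r.sense()['tcp_rot'],r.sense()['contact_force'],r.sense()['qpos'])
for n in ("scene","top"):
    im=r.grab_frame(n)[:,:,::-1]
    im=im[120:320,230:490] if n=='top' else im[120:320,150:370]
    cv2.imwrite(f"pics/{n}3.png",cv2.resize(im,None,fx=3,fy=3,interpolation=cv2.INTER_CUBIC))
```

```text
[-1.01425982e+02 -6.33972595e-02  2.49299574e+02] [ 3.14158911 -0.40103176 -0.18541348] [-1.14625218  0.08787869  0.04398924] [ 0.06155393 -0.16509334  2.23896793 -0.15174114  0.68329379  1.91690403]
```

View pics/scene3.png

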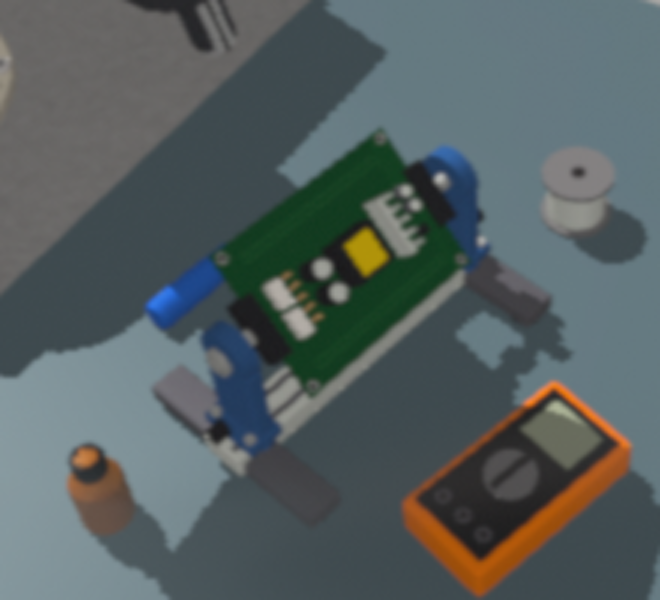

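View pics/top3.png

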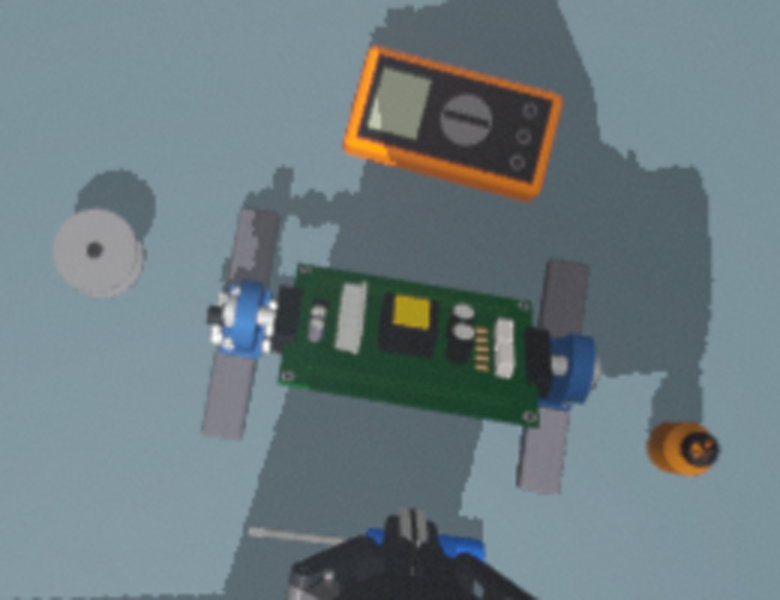

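```bash
cat >> h.py <<'E'
C=np.array([[60,82,0],[60,-82,0],[-60,-82,0],[-60,82,0]])
def fit(tz,sz,g):
    def f(p):
        e=[]
        B=board([*p[:2],H[2],p[2]],C)
        if tz is not None: m=[i for i in range(4) if tz[i]]; e.append((proj('top',B)[m]-((np.array([tz[i] for i in m])+.5)/3-.5+[230,120])).ravel())
        if sz is not None: m=[i for i in range(4) if sz[i]]; e.append((proj('scene',B)[m]-((np.array([sz[i] for i in m])+.5)/3-.5+[150,120])).ravel())
        return np.concatenate(e)
    s=least_squares(f,[H[0],H[1],g]); print(s.x,np.abs(s.fun).max()); return s.x
E
python3 - <<'E'
from h import *
t=[(296,264),(533,300),(541,427),(279,384)]; s=[(467,260),(312,395),(214,257),(381,127)]
fit(t,None,.8);fit(None,s,.8);fit(t,s,.8)
E
```

```text
[541.9983801  -25.16134647   0.76318803] 0.6684037233560503
[543.80611342 -19.84701985   0.82852622] 0.7923964916379589
[542.978102   -22.91924197   0.77896268] 2.4136244892566197
```

```bash
cat >> h.py <<'E'
def over(th,gap=0,n=1,phi=None,rr=50,L=14):
    if phi is None: phi=-.6+.75*(th-.78)/(np.pi-.78)
    d=th-np.pi/2-phi; tx=np.array([np.cos(phi),-np.sin(phi)]); fd=np.array([-np.sin(phi),-np.cos(phi)])
    u=np.array([-np.cos(th),np.sin(th)]); s=np.array([-np.sin(th),-np.cos(th)])
    if d>0: c=rr*u+1.5*s
    else:   c=60*u+1.5*s+L*fd
    c=c-11*tx+gap*s
    return (c[0],0,115+c[1],phi,n)
E
python3 - <<'E'
from h import *
print([np.round(over(t),2) for t in (.78,.9,1.0,1.05,1.1,1.3)])
a=over(.78,60,4); st=plan([a,over(.78,15,4)])
print(a)
E
```

```text
[array([-44.88,   0.  , 138.36,  -0.6 ,   1.  ]), array([-40.32,   0.  , 143.36,  -0.56,   1.  ]), array([-36.09,   0.  , 147.04,  -0.53,   1.  ]), array([-33.85,   0.  , 148.7 ,  -0.51,   1.  ]), array([-33.68,   0.  , 153.62,  -0.5 ,   1.  ]), array([-24.8 ,   0.  , 158.14,  -0.43,   1.  ])]
-1.02 -0.03 3.66 0 0.051 0 -1; -1.21 -0.02 3.61 0 0.051 0 -1; -1.39 -0.03 3.54 0.001 0.052 0.001 -1; -1.58 -0.02 3.46 0 0.051 0 -1; 1.1 0 -0.21 0 0 0 -1; 1.11 0 -0.21 0 0 0 -1; 1.1 0 -0.21 0 0 0 -1; 1.11 0 -0.22 0 0 0 -1
(np.float64(-87.08019369803783), 0, np.float64(95.70981674818867), -0.6, 4)
```

```bash
sed -i 's/L=14/L=11/' h.py
python3 - <<'E'
from h import *
st=plan([over(.78,50,5),over(.78,12,3)])
plan([over(.78,0,4)]+[over(t) for t in np.arange(.82,2.02,.05)],start=st)
E
```

```text
-0.65 -0.02 2.8 0 0.041 0 -1; -0.76 -0.02 2.77 0 0.041 0 -1; -0.87 -0.02 2.73 0 0.041 0 -1; -0.98 -0.02 2.69 0.001 0.041 0.001 -1; -1.1 -0.02 2.65 0 0.041 0 -1; 1.24 0 -0.24 0 0 0 -1; 1.25 0 -0.24 0 0 0 -1; 1.24 0 -0.24 0 0 0 -1
0.29 0 -0.06 0 0 0 -1; 0.3 0 -0.06 0 0 0 -1; 0.29 0 -0.05 0 0 0 -1; 0.3 0 -0.06 0 0 0 -1; 0.22 0 -0.06 0 -0.013 0 -1; 0.28 0 -0.06 0 -0.015 0 -1; 0.28 0 -0.06 0 -0.016 0 -1; 0.28 0 -0.05 0 -0.016 0 -1
0.28 0 -0.03 0 -0.016 0 -1; 0.28 0 -0.13 0 -0.016 0 -1; 0.25 0 -0.02 0 -0.016 0 -1; 0.25 0 0 0 -0.016 0 -1; 0.25 0 0 0 -0.016 0 -1; 0.25 0 0 0 -0.015 0 -1; 0.25 0 0.02 0 -0.016 0 -1; 0.24 0 0.03 0 -0.016 0 -1
0.25 0 0.03 0 -0.016 0 -1; 0.24 0 0.04 0 -0.016 0 -1; 0.24 0 0.05 0 -0.016 0 -1; 0.24 0 0.06 0 -0.016 0 -1; 0.24 0 0.07 0 -0.016 0 -1; 0.23 0 0.07 0 -0.015 0 -1; 0.23 0 0.09 0 -0.016 0 -1; 0.22 0 0.09 0 -0.016 0 -1
0.23 0 0.09 0 -0.016 0 -1; 0.21 0 0.11 0 -0.016 0 -1; 0.22 0 0.11 0 -0.016 0 -1; 0.21 0 0.12 0 -0.016 0 -1; 0.2 0 0.13 0 -0.016 0 -1
```

Request:
jog_arm --increments "-0.65 -0.02 2.8 0 0.041 0 -1; -0.76 -0.02 2.77 0 0.041 0 -1; -0.87 -0.02 2.73 0 0.041 0 -1; -0.98 -0.02 2.69 0 0.041 0 -1; -1.1 -0.02 2.65 0 0.041 0 -1; 1.24 0 -0.24 0 0 0 -1; 1.25 0 -0.24 0 0 0 -1; 1.24 0 -0.24 0 0 0 -1"

```text
clock: 7.55
eef_pos: [495.0, -28.9, 174.5]
tcp_rot: [3.116, -0.569, -0.181]
contact_force: [-0.3, 0.7, -0.6]
opening: 0.002
```

Run:
```python
from h import *
print(inH(here()[0]),r.sense()['tcp_rot'],r.sense()['contact_force'],over(.78,12))
for n in ("scene",):
    im=r.grab_frame(n)[:,:,::-1]
    im=im[120:320,150:370]
    cv2.imwrite(f"pics/{n}4.png",cv2.resize(im,None,fx=3,fy=3,interpolation=cv2.INTER_CUBIC))
```

```text
[-45.06890441 -14.88883145 174.54750644] [ 3.11569324 -0.56867667 -0.18134673] [-0.26717187  0.67559759 -0.57102706] (np.float64(-55.01670899660325), 0, np.float64(132.309673417507), -0.6, 1)
```

View pics/scene4.png

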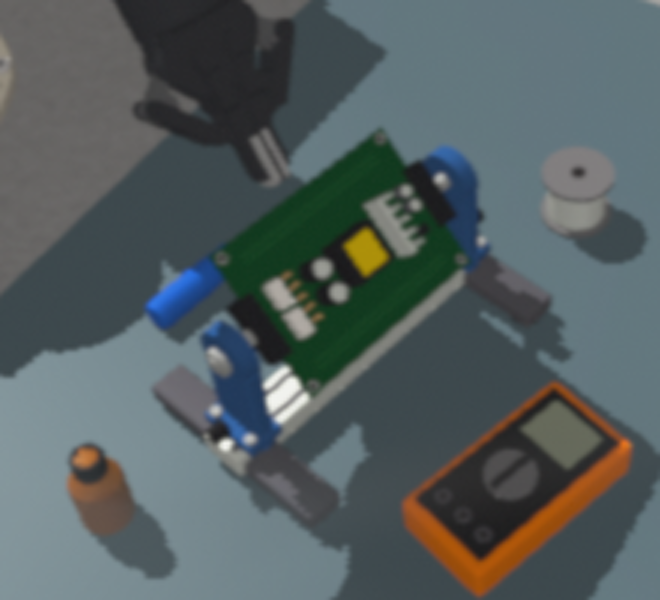

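Run:
```python
from h import *
print(r.sense()['qpos'],r.sense()['joint_efforts'])
```

```text
[ 0.03635177  0.02951561  2.34766019 -0.60480728  0.25070944  2.34529095] [ -0.04192703 -27.11352468 -19.20188963  -0.98990679  -1.36228848
   0.91917163]
```

Run:
```python
from h import *
D=[([-1.29937,.353686,1.634149,0,1.155173,-.0024],[168.889,-601.252,230.53],[-3.14018,0,.27383]),
([.06155,-.16509,2.23897,-.15174,.68329,1.9169],pose(-101.426,-.063,249.3,0)[0],[3.14159,-.40103,-.18541]),
(*[list(map(float,r.sense()['qpos']))],r.sense()['eef_pos'],r.sense()['tcp_rot'])]
def rz(q,p):
    a,l1,l2,h,d=p; return np.array([a+l1*np.sin(q[1])+l2*np.sin(q[1]+q[2]),h+l1*np.cos(q[1])+l2*np.cos(q[1]+q[2])])
def f(p):
    e=[]
    for q,P,o in D:
        w=np.array(P)-p[4]*R.from_euler('xyz',o).as_matrix()[:,2]
        e+=list(rz(q,p)-[np.hypot(w[0],w[1])*1.0,w[2]])
    return np.array(e)
s=least_squares(f,[0,450,450,350,200],bounds=([-50,200,200,100,80],[250,800,800,700,400])); print(s.x,s.fun)
p=s.x
for phi in (-.6,-.5,-.4,-.3,-.2,-.1):
  for th,g in ((.78,40),(.78,12),(.78,0),(1.1,0),(1.57,0),(2.2,0)):
    c=over(th,g,phi=phi); P,q=pose(*c[:3],phi); z=q.as_matrix()[:,2]; w=P-p[4]*z; t=[np.hypot(w[0],w[1]),w[2]]
    k=least_squares(lambda x:rz([0,*x],p)-t,[0,2.2]).x
    fa=k.sum(); az=np.arctan2(w[1],w[0]); fd=np.array([np.sin(fa)*np.cos(az),np.sin(fa)*np.sin(az),np.cos(fa)])
    print(phi,th,g,np.round(k,2),'q5',round(float(np.arccos(fd@z)),2), 'signed',round(float(np.pi+phi-fa),2))
```

```text
[ 93.41118283 499.40501224 391.85581067 150.17844306 225.98027238] [-0.18610722  3.43839973 -1.15790427 -3.48275339  1.34401155  0.04435348]
-0.6 0.78 40 [0.13 2.52] q5 0.16 signed -0.11
-0.6 0.78 12 [0.11 2.45] q5 0.12 signed -0.02
-0.6 0.78 0 [0.1  2.42] q5 0.12 signed 0.02
-0.6 1.1 0 [0.1  2.38] q5 0.14 signed 0.07
-0.6 1.57 0 [0.12 2.32] q5 0.15 signed 0.1
-0.6 2.2 0 [0.19 2.27] q5 0.14 signed 0.08
-0.5 0.78 40 [0.13 2.47] q5 0.12 signed 0.05
-0.5 0.78 12 [0.11 2.4 ] q5 0.17 signed 0.13
-0.5 0.78 0 [0.1  2.37] q5 0.2 signed 0.17
-0.5 1.1 0 [0.1  2.32] q5 0.24 signed 0.22
-0.5 1.57 0 [0.13 2.26] q5 0.27 signed 0.25
-0.5 2.2 0 [0.2  2.21] q5 0.25 signed 0.24
-0.4 0.78 40 [0.13 2.41] q5 0.22 signed 0.2
-0.4 0.78 12 [0.12 2.34] q5 0.3 signed 0.28
-0.4 0.78 0 [0.11 2.31] q5 0.33 signed 0.31
-0.4 1.1 0 [0.12 2.27] q5 0.37 signed 0.36
-0.4 1.57 0 [0.14 2.21] q5 0.4 signed 0.39
-0.4 2.2 0 [0.21 2.15] q5 0.39 signed 0.38
-0.3 0.78 40 [0.14 2.36] q5 0.35 signed 0.34
-0.3 0.78 12 [0.13 2.29] q5 0.43 signed 0.42
-0.3 0.78 0 [0.13 2.26] q5 0.46 signed 0.45
-0.3 1.1 0 [0.14 2.21] q5 0.5 signed 0.49
-0.3 1.57 0 [0.17 2.15] q5 0.53 signed 0.53
-0.3 2.2 0 [0.23 2.09] q5 0.53 signed 0.52
-0.2 0.78 40 [0.16 2.31] q5 0.48 signed 0.47
-0.2 0.78 12 [0.16 2.24] q5 0.55 signed 0.55
-0.2 0.78 0 [0.16 2.21] q5 0.58 signed 0.58
-0.2 1.1 0 [0.16 2.16] q5 0.63 signed 0.62
-0.2 1.57 0 [0.19 2.09] q5 0.66 signed 0.66
-0.2 2.2 0 [0.26 2.03] q5 0.66 signed 0.65
-0.1 0.78 40 [0.19 2.25] q5 0.6 signed 0.6
-0.1 0.78 12 [0.19 2.18] q5 0.67 signed 0.67
-0.1 0.78 0 [0.19 2.15] q5 0.7 signed 0.7
-0.1 1.1 0 [0.19 2.1 ] q5 0.75 signed 0.75
-0.1 1.57 0 [0.22 2.03] q5 0.79 signed 0.78
-0.1 2.2 0 [0.29 1.97] q5 0.78 signed 0.78
```

```bash
sed -i 's/phi=-.6+.75\*/phi=-.35+.5*/' h.py
python3 - <<'E'
from h import *
st=plan([(-95,0,200,-.3,6),over(.78,40,6),over(.78,12,4)]); print(over(.78,40),over(.78,12))
E
```

```text
-0.52 -0.22 -0.81 0.004 -0.045 0 -1; -0.55 -0.23 -0.78 0.004 -0.045 0 -1; -0.59 -0.23 -0.75 0.004 -0.046 0 -1; -0.62 -0.23 -0.72 0.004 -0.045 0 -1; -0.66 -0.23 -0.7 0.004 -0.046 0 -1; -0.69 -0.24 -0.66 0.003 -0.045 0 -1; -0.16 0 1.46 0 0.008 0 -1; -0.17 0 1.46 0 0.008 0 -1
-0.19 0 1.45 0 0.008 0 -1; -0.2 0 1.45 0 0.009 0 -1; -0.21 0 1.45 0 0.008 0 -1; -0.22 0 1.45 0 0.009 0 -1; 0.63 0 -0.3 0 0 0 -1; 0.64 0 -0.3 0 0 0 -1; 0.63 0 -0.3 0 0 0 -1; 0.64 0 -0.29 0 0 0 -1
(np.float64(-78.40213213686485), 0, np.float64(113.58887760118397), -0.35, 1) (np.float64(-58.71030839925337), 0, np.float64(133.49445666552774), -0.35, 1)
```

Request:
jog_arm --increments "-0.52 -0.22 -0.81 0.004 -0.045 0 -1; -0.55 -0.23 -0.78 0.004 -0.045 0 -1; -0.59 -0.23 -0.75 0.004 -0.046 0 -1; -0.62 -0.23 -0.72 0.004 -0.045 0 -1; -0.66 -0.23 -0.7 0.004 -0.046 0 -1; -0.69 -0.24 -0.66 0.004 -0.045 0 -1; 0 0 0 0 0 0 -1; 0 0 0 0 0 0 -1"

```text
clock: 8.4
eef_pos: [445.9, -5.0, 198.0]
tcp_rot: [-3.141, -0.299, -0.185]
contact_force: [0.5, 0.6, -0.3]
opening: 0.001
```

Run:
```python
from h import *
s=r.sense();print(inH(here()[0]),s['tcp_rot'],s['qpos'],s['contact_force'])
st=plan([over(.78,40,8),over(.78,12,4)])
plan([over(.78,0,4)]+[over(t) for t in np.arange(.82,2.02,.05)],start=st)
```

```text
[-97.70980458  -0.40075408 197.98706246] [-3.14111372 -0.29931666 -0.18513297] [ 0.0343802  -0.03552655  2.23033224 -0.1045851   0.65679297  1.86377324] [ 0.48547508  0.64369389 -0.25753864]
-0.08 0 1.08 0 0.006 0 -1; -0.09 -0.01 1.08 0 0.006 0 -1; -0.09 0 1.08 0 0.006 0 -1; -0.1 -0.01 1.08 0 0.007 0 -1; -0.11 0 1.08 0 0.006 0 -1; -0.11 -0.01 1.07 0 0.007 0 -1; -0.12 0 1.07 0 0.006 0 -1; -0.13 -0.01 1.08 0 0.007 0 -1
0.63 0 -0.3 0 0 0 -1; 0.63 0 -0.3 0 0 0 -1; 0.64 0 -0.3 0 0 0 -1; 0.63 0 -0.3 0 0 0 -1
0.27 0 -0.13 0 0 0 -1; 0.27 0 -0.13 0 0 0 -1; 0.27 0 -0.12 0 0 0 -1; 0.28 0 -0.13 0 0 0 -1; 0.2 0 -0.11 0 -0.009 0 -1; 0.27 0 -0.13 0 -0.01 0 -1; 0.27 0 -0.12 0 -0.011 0 -1; 0.27 0 -0.11 0 -0.011 0 -1
0.27 0 -0.1 0 -0.01 0 -1; 0.28 0 -0.09 0 -0.011 0 -1; 0.29 0 -0.07 0 -0.01 0 -1; 0.28 0 -0.06 0 -0.011 0 -1; 0.28 0 -0.06 0 -0.01 0 -1; 0.29 0 -0.04 0 -0.011 0 -1; 0.29 0 -0.02 0 -0.011 0 -1; 0.27 0 -0.12 0 -0.01 0 -1
0.25 0 -0.01 0 -0.011 0 -1; 0.25 0 0.01 0 -0.01 0 -1; 0.24 0 0.01 0 -0.011 0 -1; 0.25 0 0.02 0 -0.011 0 -1; 0.25 0 0.03 0 -0.01 0 -1; 0.24 0 0.05 0 -0.011 0 -1; 0.24 0 0.05 0 -0.01 0 -1; 0.24 0 0.06 0 -0.011 0 -1
0.24 0 0.07 0 -0.011 0 -1; 0.23 0 0.08 0 -0.01 0 -1; 0.23 0 0.09 0 -0.011 0 -1; 0.23 0 0.09 0 -0.01 0 -1; 0.22 0 0.11 0 -0.011 0 -1
```

Request:
jog_arm --increments "-0.08 0 1.08 0 0.006 0 -1; -0.09 -0.01 1.08 0 0.006 0 -1; -0.09 0 1.08 0 0.006 0 -1; -0.1 -0.01 1.08 0 0.007 0 -1; -0.11 0 1.08 0 0.006 0 -1; -0.11 -0.01 1.07 0 0.007 0 -1; -0.12 0 1.07 0 0.006 0 -1; -0.13 -0.01 1.08 0 0.007 0 -1"

```text
clock: 9.2
eef_pos: [464.5, -7.8, 112.9]
tcp_rot: [-3.141, -0.35, -0.185]
contact_force: [0.5, 0.4, -0.1]
opening: -0.0
```

Request:
jog_arm --increments "0.63 0 -0.3 0 0 0 -1; 0.63 0 -0.3 0 0 0 -1; 0.64 0 -0.3 0 0 0 -1; 0.63 0 -0.3 0 0 0 -1; 0.27 0 -0.13 0 0 0 -1; 0.27 0 -0.13 0 0 0 -1; 0.27 0 -0.12 0 0 0 -1; 0.28 0 -0.13 0 0 0 -1"

```text
clock: 10.0
eef_pos: [492.3, -12.9, 142.4]
tcp_rot: [-3.14, -0.35, -0.185]
contact_force: [-0.1, -0.2, 0.2]
opening: -0.001
```

Request:
jog_arm --increments "0.2 0 -0.11 0 -0.009 0 -1; 0.27 0 -0.13 0 -0.01 0 -1; 0.27 0 -0.12 0 -0.011 0 -1; 0.27 0 -0.11 0 -0.011 0 -1; 0.27 0 -0.1 0 -0.01 0 -1; 0.28 0 -0.09 0 -0.011 0 -1; 0.29 0 -0.07 0 -0.01 0 -1; 0.28 0 -0.06 0 -0.011 0 -1"

```text
clock: 10.8
eef_pos: [510.1, -16.2, 156.5]
tcp_rot: [-3.14, -0.266, -0.185]
contact_force: [-2.8, 0.4, -0.4]
opening: -0.002
```

```bash
cat > look.py <<'E'
import sys
from h import *
k=sys.argv[1]
s=r.sense();print(inH(here()[0]),s['tcp_rot'],s['contact_force'],s['wrist_torque'])
for n in sys.argv[2:]:
    im=r.grab_frame(n)[:,:,::-1]
    im=im[120:320,230:490] if n=='top' else im[120:320,150:370]
    cv2.imwrite(f"pics/{n}{k}.png",cv2.resize(im,None,fx=3,fy=3,interpolation=cv2.INTER_CUBIC))
E
python3 look.py 5 scene
```

```text
[-32.51897239   0.38531654 156.53718286] [-3.14030584 -0.26624406 -0.1847499 ] [-2.84406462  0.4277621  -0.42351018] [-0.03774959  0.35650722 -0.02999315]
```

View pics/scene5.png

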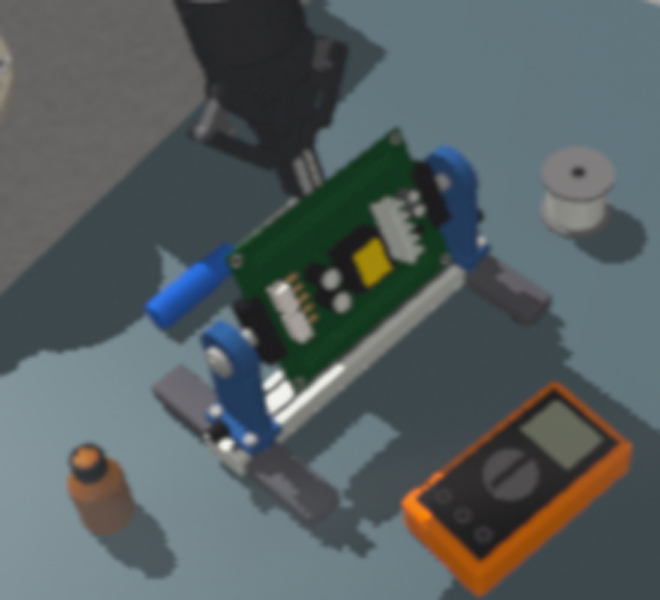

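Request:
jog_arm --increments "0.28 0 -0.06 0 -0.01 0 -1; 0.29 0 -0.04 0 -0.011 0 -1; 0.29 0 -0.02 0 -0.011 0 -1; 0.27 0 -0.12 0 -0.01 0 -1; 0.25 0 -0.01 0 -0.011 0 -1; 0.25 0 0.01 0 -0.01 0 -1; 0.24 0 0.01 0 -0.011 0 -1; 0.25 0 0.02 0 -0.011 0 -1"

```text
clock: 11.65
eef_pos: [529.8, -19.9, 163.4]
tcp_rot: [-3.14, -0.181, -0.185]
contact_force: [-1.4, 0.5, 1.0]
opening: -0.002
```

Request:
jog_arm --increments "0.25 0 0.03 0 -0.01 0 -1; 0.24 0 0.05 0 -0.011 0 -1; 0.24 0 0.05 0 -0.01 0 -1; 0.24 0 0.06 0 -0.011 0 -1; 0.24 0 0.07 0 -0.011 0 -1; 0.23 0 0.08 0 -0.01 0 -1; 0.23 0 0.09 0 -0.011 0 -1; 0.23 0 0.09 0 -0.01 0 -1"

```text
clock: 12.45
eef_pos: [549.0, -23.5, 160.8]
tcp_rot: [-3.14, -0.097, -0.185]
contact_force: [-0.8, -0.3, 1.4]
opening: 0.0
```

```bash
python3 look.py 6 scene
python3 - <<'E'
from h import *
print(over(1.97))
plan([over(t) for t in (2.02,2.07,2.12,2.17,2.22,2.27,2.32,2.37)]+[over(t) for t in np.linspace(2.42,3.05,16)])
E
```

```text
[  7.07467623   0.40956373 160.8355595 ] [-3.1403479  -0.09721728 -0.18453075] [-0.80312147 -0.25311235  1.44115105] [ 0.01627593  0.18907093 -0.04039356]
(np.float64(7.10501651534333), 0, np.float64(160.57472961642435), -0.09805138426580184, 1)
0.18 0.04 0.12 -0.001 -0.01 0.001 -1; 0.21 0 0.12 0 -0.01 0 -1; 0.21 0 0.12 0 -0.011 0 -1; 0.21 0 0.13 0 -0.01 0 -1; 0.2 0 0.14 0 -0.011 0 -1; 0.19 0 0.15 0 -0.011 0 -1; 0.19 0 0.15 0 -0.01 0 -1; 0.18 0 0.17 0 -0.011 0 -1
0.17 0 0.17 0 -0.01 0 -1; 0.14 0 0.14 0 -0.009 0 -1; 0.13 0 0.15 0 -0.009 0 -1; 0.13 0 0.16 0 -0.009 0 -1; 0.13 0 0.16 0 -0.009 0 -1; 0.11 0 0.16 0 -0.009 0 -1; 0.12 0 0.17 0 -0.009 0 -1; 0.1 0 0.17 0 -0.009 0 -1
0.1 0 0.18 0 -0.008 0 -1; 0.1 0 0.18 0 -0.009 0 -1; 0.08 0 0.18 0 -0.009 0 -1; 0.08 0 0.18 0 -0.009 0 -1; 0.08 0 0.19 0 -0.009 0 -1; 0.07 0 0.19 0 -0.009 0 -1; 0.06 0 0.19 0 -0.009 0 -1; 0.05 0 0.19 0 -0.009 0 -1
```

View pics/scene6.png

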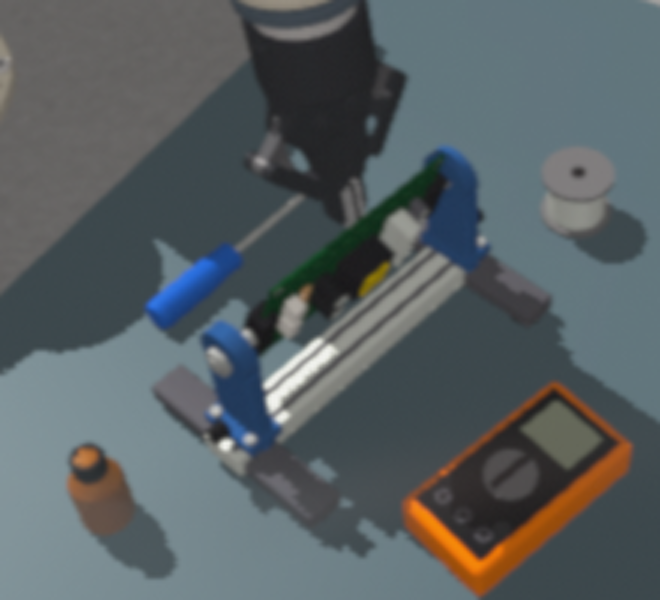

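Board is past upright, holder still in place. Continuing along the arc.

Request:
jog_arm --increments "0.2 0 0.12 0 -0.01 0 -1; 0.21 0 0.12 0 -0.01 0 -1; 0.21 0 0.12 0 -0.011 0 -1; 0.21 0 0.13 0 -0.01 0 -1; 0.2 0 0.14 0 -0.011 0 -1; 0.19 0 0.15 0 -0.011 0 -1; 0.19 0 0.15 0 -0.01 0 -1; 0.18 0 0.17 0 -0.011 0 -1"

```text
clock: 13.3
eef_pos: [565.3, -26.5, 150.8]
tcp_rot: [-3.14, -0.013, -0.184]
contact_force: [-1.2, 0.2, 1.6]
opening: 0.002
```

Request:
jog_arm --increments "0.17 0 0.17 0 -0.01 0 -1; 0.14 0 0.14 0 -0.009 0 -1; 0.13 0 0.15 0 -0.009 0 -1; 0.13 0 0.16 0 -0.009 0 -1; 0.13 0 0.16 0 -0.009 0 -1; 0.11 0 0.16 0 -0.009 0 -1; 0.12 0 0.17 0 -0.009 0 -1; 0.1 0 0.17 0 -0.009 0 -1"

```text
clock: 14.1
eef_pos: [575.0, -28.3, 137.8]
tcp_rot: [-3.14, 0.06, -0.184]
contact_force: [-0.4, -0.2, 2.1]
opening: 0.001
```

Request:
jog_arm --increments "0.1 0 0.18 0 -0.008 0 -1; 0.1 0 0.18 0 -0.009 0 -1; 0.08 0 0.18 0 -0.009 0 -1; 0.08 0 0.18 0 -0.009 0 -1; 0.08 0 0.19 0 -0.009 0 -1; 0.07 0 0.19 0 -0.009 0 -1; 0.06 0 0.19 0 -0.009 0 -1; 0.05 0 0.19 0 -0.009 0 -1"

```text
clock: 14.9
eef_pos: [579.7, -29.1, 122.5]
tcp_rot: [-3.14, 0.131, -0.184]
contact_force: [1.8, -0.8, 2.2]
opening: -0.0
```

```bash
python3 look.py 7 scene top
python3 - <<'E'
from h import *
print(over(3.05),over(3.1),over(3.14))
plan([over(3.14,n=6),over(3.14,n=2)])
E
```

```text
[ 38.26501717   0.49722342 122.46817091] [-3.14033473  0.13072565 -0.1842246 ] [ 1.77292254 -0.8049613   2.17981464] [-0.03406847 -0.19047173 -0.00115263]
(np.float64(38.74690724646195), 0, np.float64(122.49954998189588), 0.13060786362741988, 1) (np.float64(39.00385099178358), 0, np.float64(120.12571385349123), 0.14119393991877288, 1) (np.float64(39.12051207370537), 0, np.float64(118.21978256791154), 0.1496628009518552, 1)
0.02 0.01 0.06 0 -0.003 0 -1; 0.03 0.01 0.06 0 -0.003 0 -1; 0.03 0.01 0.07 0 -0.003 0 -1; 0.02 0.01 0.06 0 -0.003 0 -1; 0.03 0 0.07 -0.001 -0.003 0 -1; 0.02 0.01 0.06 0 -0.004 0.001 -1; 0 0 0 0 0 0 -1; 0 0 0 0 0 0 -1
```

View pics/scene7.png

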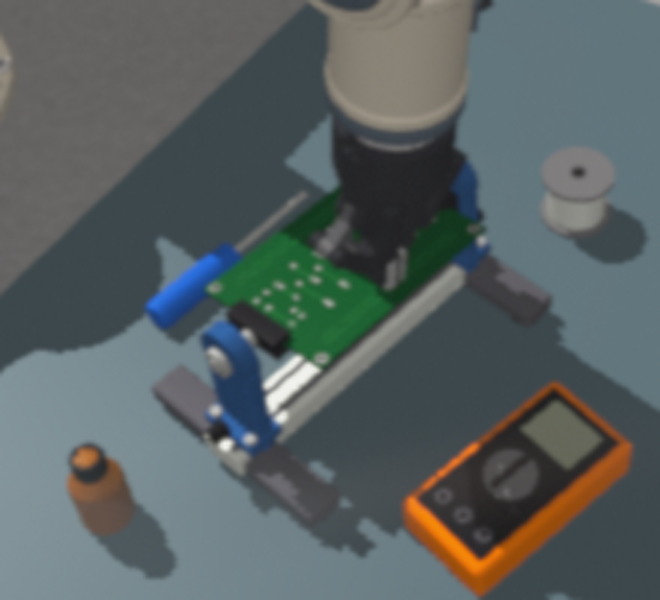

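Request:
jog_arm --increments "0.02 0 0.06 0 -0.003 0 -1; 0.03 0 0.06 0 -0.003 0 -1; 0.03 0 0.07 0 -0.003 0 -1; 0.02 0 0.06 0 -0.003 0 -1; 0.03 0 0.07 0 -0.003 0 -1; 0.02 0 0.06 0 -0.004 0 -1; 0 0 0 0 0 0 -1; 0 0 0 0 0 0 -1"

```text
clock: 15.8
eef_pos: [580.6, -29.3, 118.5]
tcp_rot: [-3.14, 0.149, -0.184]
contact_force: [-0.1, 0.3, -0.9]
opening: 0.002
```

Request:
jog_arm --increments "0 0 -1 0 0 0 -1; 0 0 -2 0 0 0 -1; 0 0 -3 0 0 0 -1; -3 0 -3 0 0.03 0 -1; -4 0 -3 0 0.04 0 -1; -4 0 -1 0 0.04 0 -1; -4 0 0 0 0.04 0 -1; -4 0 0 0 0 0 -1"

```text
clock: 16.6
eef_pos: [410.4, 2.2, 262.6]
tcp_rot: [-3.14, -0.005, -0.184]
contact_force: [-0.5, -0.3, 0.1]
opening: 0.0
```

```bash
python3 look.py 8 scene top
```

```text
[-1.33952847e+02  1.16998954e-01  2.62607501e+02] [-3.13984906 -0.00471838 -0.18448177] [-0.52763794 -0.30147237  0.10596328] [ 0.0106967  -0.00863814 -0.04178223]
```

View pics/scene8.png

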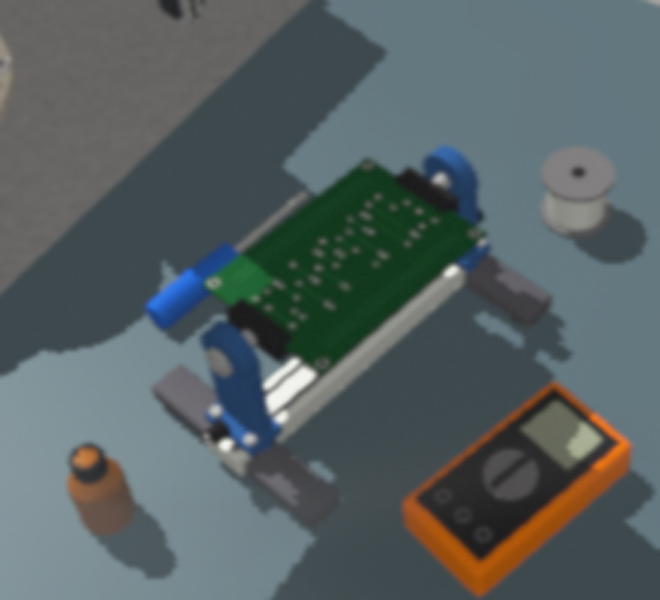

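View pics/top8.png

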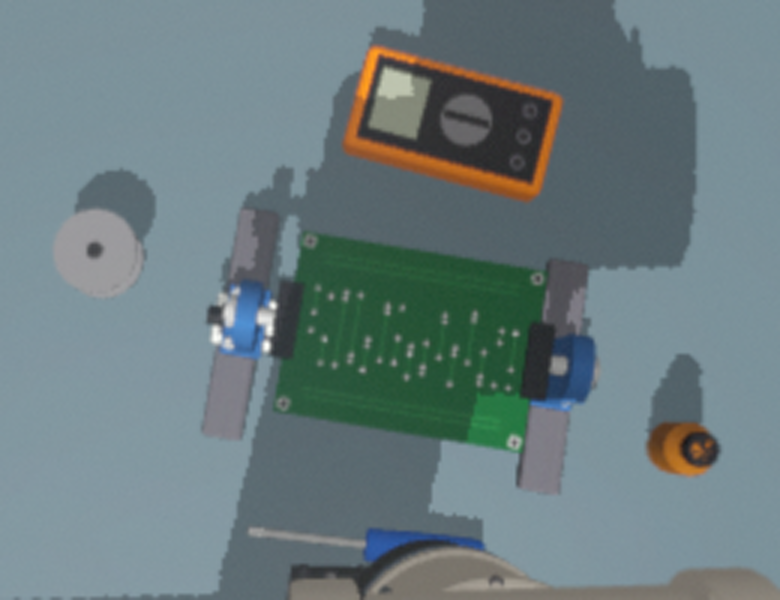

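Run:
```python
from h import *
def load(n,first):
    if first:
        im=cv2.imread(f"pics/{n}0.png"); im=im[120:320,230:490] if n=='top' else im[120:320,150:370]
        return cv2.resize(im,None,fx=3,fy=3,interpolation=cv2.INTER_CUBIC)
    return cv2.imread(f"pics/{n}8.png")
G={'scene':[(475,234),(322,363),(213,282),(368,164)],'top':[(310,241),(537,279),(515,442),(283,403)]}
meas={}
for n in G:
  for first in (1,0):
    im=load(n,first).astype(float); v=[]
    m=im[:,:,2]  # red: holes bright, green board dark
    for (x,y) in G[n]:
        w=m[y-9:y+10,x-9:x+10]; w=np.clip(w-np.percentile(w,70),0,None)
        yy,xx=np.mgrid[-9:10,-9:10]; v.append((x+(w*xx).sum()/w.sum(),y+(w*yy).sum()/w.sum()))
    off=[230,120] if n=='top' else [150,120]
    meas[n,first]=(np.array(v)+.5)/3-.5+off; print(n,first,np.round(meas[n,first],2).tolist())
Hx=54.
for first in (1,0):
  for use in (['scene'],['top'],['scene','top']):
    g=0 if first else np.pi; sg=1 if first else -1
    def f(p):
        B=board([p[0],p[1],p[2],p[3]],[[sg*a*p[4],b*p[5],sg*1.5] for a,b in ((1,1),(1,-1),(-1,-1),(-1,1))])
        return np.concatenate([(proj(n,B)-meas[n,first]).ravel() for n in use])
    s=least_squares(f,[542,-22,-.185,g,54,76]); print(first,use,np.round(s.x,3),np.abs(s.fun).max())
```

```text
scene 1 [[308.66, 197.97], [256.85, 242.49], [220.5, 213.34], [272.47, 173.94]]
scene 0 [[310.2, 198.94], [256.37, 242.93], [220.55, 213.79], [272.51, 171.94]]
top 1 [[332.88, 199.64], [408.6, 212.71], [400.75, 266.66], [323.72, 253.55]]
top 0 [[332.92, 199.79], [408.75, 212.54], [400.95, 266.79], [323.72, 253.88]]
1 ['scene'] [ 5.44206e+02 -2.16470e+01 -1.94000e-01  2.70000e-02  5.42870e+01
  7.72740e+01] 0.2874420279579226
1 ['top'] [ 5.42292e+02 -2.38080e+01 -1.96000e-01 -1.20000e-02  5.36740e+01
  7.60280e+01] 0.0928273282029295
1 ['scene', 'top'] [ 5.43279e+02 -2.29160e+01 -1.96000e-01  2.90000e-02  5.40670e+01
  7.64500e+01] 1.0153947215103472
0 ['scene'] [ 5.44696e+02 -2.11080e+01 -1.94000e-01  3.20700e+00  5.47490e+01
  7.88610e+01] 0.6750049602166541
0 ['top'] [ 5.42063e+02 -2.39880e+01 -1.93000e-01  3.12200e+00  5.38740e+01
  7.61300e+01] 0.10286510517272518
0 ['scene', 'top'] [ 5.43446e+02 -2.28470e+01 -1.96000e-01  3.20600e+00  5.45670e+01
  7.71390e+01] 2.0906572909114516
```

Run:
```python
from h import *
a=cv2.imread("pics/scene0.png")[120:320,150:370]; a=cv2.resize(a,None,fx=3,fy=3,interpolation=cv2.INTER_CUBIC); b=cv2.imread("pics/scene8.png")
rows=[]
for im in (a,b):
    rows.append(np.hstack([cv2.resize(im[y-20:y+20,x-20:x+20],(190,190),interpolation=cv2.INTER_CUBIC) for x,y in [(475,234),(322,363),(213,282),(368,164)]]))
cv2.imwrite("pics/cmp.png",np.vstack(rows))
```

```text
(no output)
```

View pics/cmp.png

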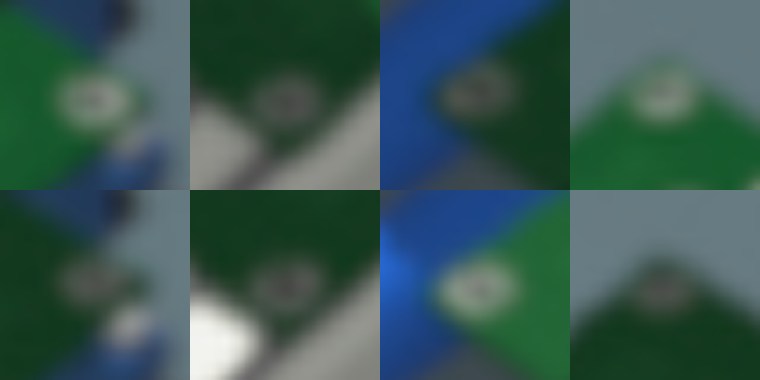

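Run:
```python
from rig import r
print(r.sense()['clock'],r.sense()['contact_force']); print(r.sign_off())
```

```text
16.7 [-0.16427479 -0.51793976  0.08216917]
the job is handed in; nothing more can be done
None
```

The board is flipped and lies close to level with the solder side up. I handed it in at 16.7 s with the hand clear, about 130 mm in front of the holder and 260 mm up.

**How it was done:** With the fingers shut, I pressed the far strip down to about 0.78 rad. I then moved to the robot side and pushed the near strip over along its arc, on the solder face only. The force readings I took while pushing stayed under about 4 N. I never gripped the board, and the path was planned to stay clear of the parts.

**One hiccup:** The first approach to the near side tilted the hand too far and stalled near the arm's wrist limit, in free air and without contact. I backed off and used a smaller tilt.

**Last checks:**
- **Level:** The checks put the board 0 to 0.03 rad short of level. The last fingertip height gave about 0.01 rad. The top camera gave 3.122 rad (about 3.134 allowing for its offset at the start). Comparing the mounting holes by eye in the scene camera gave about 0.03 rad.
- **Disagreement:** The automatic hole fit in the scene camera gave 3.21 rad. I discarded it because background clutter spoiled the hole centres and it fitted poorly.
- **Everything else:** In the last pictures the holder, spool, bottle and multimeter look exactly where they started. The screwdriver is partly hidden by the hand in the top view, but what shows has not moved.

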